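Ready the calorimeter cup and rock the brass sample out of the dry block

TASK

Slide the aluminium calorimeter cup by its handle along the bench, without lifting or tipping it, into the orange ring and let go of it. Then take the brass sample that is stuck tight in the heater's dry block and work it out by rocking it side to side (along the long way of its slot, several degrees each way), letting it creep up a little with every rock: a straight pull would lift the loose dry block, which must stay down on the heater. Finish still holding the sample upright and steady just clear of the block, about a finger's breadth above its socket, with the other lab ware left where it is.

Things in the scene. Friction and masses are not known exactly. Their poses are not given: they have to be found in the camera images.
- cup_foot (a point): centre of the underside of the aluminium cup (open, 76 mm across, 75 mm tall, 0.25 kg); x axis points away from the handle, z up. Stands on the bench at the start, at the black ring
- cup_handle (a point): grasp point on the cup's straight black handle: 86 mm from the cup's axis along the cup's -x, 62 mm above the bench. The handle is a level bar along the cup's x, 14 mm wide, 12 mm high (56 to 68 mm above the bench), its outer end 113 mm from the cup's axis. Free space under it; the cup's rim, 75 mm high, begins 48 mm from this point
- ring_ready (a point): centre of the orange ring taped flat on the bench (no height), 92 mm inside diameter: where the cup must go
- socket (a point): middle of the mouth of the slot in the aluminium dry block, in its top face, 70 mm above the bench; moves with the block. z up, y along the slot, x across it. The slot is 24 mm deep and 36 mm long: 4 mm play at each end of the sample, enough to rock it 0.17 rad each way about the slot's x axis, if it is pivoted down in the slot, about 14 mm below this point
- cheeks (a point): middle of the slot between two sprung black rubber cheeks, 14 mm below its mouth. They span 7 to 21 mm below the mouth and pinch the sample's x faces with 20 N each: a straight pull takes 20 to 28 N and lifts the block. While the sample turns they drag much less: a rise of 1 to 2 mm per 0.3 rad swing leaves the block down. After 18 mm of rise they let go; after 24 mm the foot is level with the block's top
- heater: white bench heater 150 mm (x) by 160 mm (y) by 30 mm, fixed; origin under its centre, axes parallel to the socket's. On it sits the aluminium dry block, 90 mm (x) by 110 mm (y) by 40 mm, 1.1 kg, held down only by its weight: it can rise but not shift
- dry_block (a joint): how far the dry block has been lifted off the heater, m; 0 = sitting down
- sample_center (a point): centre of the brass sample: an upright bar 24 mm (its x) by 28 mm (its y) by 70 mm tall, about 0.4 kg, axes parallel to the socket's at the start. Seated, this point is 11 mm above the block's top and the sample stands 46 mm out of the block. The lowest 5 mm are a foot only 14 mm wide in y, so it can be tilted while on the slot's floor. Either pair of faces can be gripped
- sample_foot (a point): middle of the sample's underside, 35 mm below its centre
- flask: conical glass flask, 76 mm across the foot, 118 mm tall; origin under its foot
- beaker: glass beaker 68 mm across, 90 mm tall; origin under its foot
- spare: spare steel sample, same shape as the brass one, standing loose on the bench; leave it. Origin under its foot
- flask_b: conical glass flask like the other, on the black tray; origin under its foot
- flask_c: another such flask on the tray
- wash_bottle: white plastic bottle with red cap, 60 mm across, 140 mm tall; origin under its foot
Mind the look-alikes: they are no part of the job. Of the things that look like the part that bears sample_center, the smallest one is meant.

How it is judged:
On the way, in this order (a step that is already met when the one before it is completed fails the run):
1. the cup stands in the orange ring, let go of, with the sample still in its slot (horizontal distance between cup_foot and ring_ready below 0.015 m and height (world z) of cup_foot below 0.004 m and angle between cup_foot's own z axis and vertical below 0.06 rad and contact force between cup and the fingers below 0.3 N and linear speed of cup below 0.02 m/s and z of sample_foot in the frame of socket below -0.002 m), for 0.2 s.
2. the sample, still in the slot, is leaned to one side (towards the slot's +y) (angle between sample_center's own y axis and vertical above 1.62 rad and z of sample_foot in the frame of socket below -0.002 m), for 0.02 s.
3. the sample, still in the slot, is leaned to the other side (angle between sample_center's own y axis and vertical below 1.52 rad and z of sample_foot in the frame of socket below -0.002 m), for 0.02 s.
At the end, for the whole second after the job is handed in: The cup stands flat within 15 mm of the orange ring's centre; the fingers hold the brass sample still and upright (within 0.15 rad) over its slot (within 25 mm sideways), its foot 4 to 40 mm above the block's top and touching nothing of the block; the dry block sits down on the heater (horizontal distance between cup_foot and ring_ready below 0.015 m and height (world z) of cup_foot below 0.004 m and angle between cup_foot's own z axis and vertical below 0.06 rad and z of sample_foot in the frame of socket between 0.004 and 0.04 m and horizontal distance between sample_foot and socket below 0.025 m and angle between sample_center's own z axis and vertical below 0.15 rad and contact force between sample and the fingers above 3 N and contact force between sample and dry_block below 0.3 N and linear speed of sample below 0.02 m/s and value of joint dry_block below 0.0015 m); the arm keeps its last pose, push and grip.
It fails at once if the cup is lifted more than 8 mm or tipped more than 0.2 rad (height (world z) of cup_foot above 0.008 m or angle between cup_foot's own z axis and vertical above 0.2 rad).
It fails at once if the dry block is lifted more than 5 mm off the heater (value of joint dry_block above 0.005 m).
It fails at once if a flask, the beaker, the wash bottle or the spare sample is moved more than 30 mm (distance of any of flask, beaker, spare, flask_b, flask_c, wash_bottle from where it was at the start of the episode above 0.03 m).
It also fails if it takes over 64 s, if anything falls off the work surface, if the arm or the gripper's body presses on something with over 40 N, if the wrist force passes 120 N, or if a joint passes its speed limit or range.

ROBOT

A 6-joint arm with a two-finger parallel gripper is mounted at the origin on the work surface. World frame = base frame: x ahead of the robot, y to its left, z up, the work surface at z = 0. Lengths are in m, angles in rad, forces in N, time in s.
With the tool pointing down it reaches from about 0.25 to 0.725 m from the base axis. Payload 4 kg.
Tool frame: the origin (TCP) lies between the finger pads; the fingertips stand 11 mm ahead of it and the grasp point (between the pads) lies 8 mm behind it (tcp_to_tips is the z of the fingertips in the tool frame, in m); z points along the fingers, y is the direction in which the jaws open and shut (so a half turn about z gives the same grasp; the last joint's range is limited). The gripper opens to 85 mm and grips with 20 to 120 N. Pads are 22 mm wide; open, the fingers measure 114 mm over their backs; the gripper's body (76 mm by 85 mm) begins 54 mm behind the grasp point. The pads swing forward as they close: fully open they stand 13 mm farther back than shut.
Start: joints at [-1.262, 0.241, 0.005, 1.335, 0, 1.571], TCP at [0.152, -0.476, 0.242] pointing down, gripper open.
Joint ranges: [-2.72, 2.72], [-1.05, 1.87], [-1.09, 1.28], [-1.99, 2.15], [-1.42, 1.44], [-3.14, 3.14]. Speed limits (rad/s): [2.79, 2.79, 3.14, 3.14, 3.14, 3.14].

INTERFACE

Orientations are given as a unit quaternion [x, y, z, w].
In Python, from workcell import * gives the robot as it stands.
- The arm moves only by the tool move_arm, never from a script. Its argument "moves" is a list that holds one entry, the list of rows, each a list of 7 numbers: the shift along the world's x, y, z in units of 500 mm (1.0 is 500 mm), then the turn, a rotation vector about the world's x, y, z in units of 30 degrees (1.0 is 30 degrees), then the closure, from -1 (fully open) to 1 (shut), so that 0 is half open. A call has 1 to 8 rows; each row shifts and turns the pose as measured when the row begins; what a row does not reach is not made up. A row lasts 1/12 s, in which the tool goes at most 41.7 mm and 7.16 degrees, less where a joint would pass 70% of its speed; a pose out of reach is approached as far as the arm can. A call with a number of a shift or a turn outside -1 to 1 is refused whole. A call with a gripper value outside its range is refused whole. The fingers move at their own pace and stop on an object; the grip force is fixed at half the most. Time passes only in rows, so rows that do not move let the fingers close. It gives the time, the measured TCP pose, the force and the opening at its end, in the units of the state.
- get_obs(): the state, without advancing time (a new reading comes with each control period).
- camera(name): name is "scene" or "top" or "wrist"; returns a dict with "pixels" (384x512x3 uint8, red, green, blue), "range_z" (384x512 float32, m along the optical axis (not along the pixel's ray), 0 where there is no reading), "fx", "fy", "cx", "cy" (pixels), "distortion" ([k1, k2, p1, p2, k3] as OpenCV has them; the pictures are not rectified), "extrinsics" (4x4, takes a point from camera to world coordinates). Camera axes: x right, y down, z forward; pixel columns grow to the right and rows downward; lengths in m; the calibration is good to about 2 mm. A picture is of the moment at which its call begins.
- job_done(): hands the job in, once; it reports no verdict.
The state is a dict: "clock": time; "joint_pos": joint angles; "joint_vel": joint speeds; "tau": joint torques, N m; "eef_pos": TCP position; "tool_rot": TCP orientation; "ft_force": force on the tool from outside, world axes, zero at the start; "ft_torque": the same for the moment, N m; "grip_width": finger opening in m.
Only numpy, scipy, OpenCV 4.12 (cv2) and the standard library are available. Lean on these libraries where they do the work, as an engineer would, in place of code of your own. Each camera call takes 0.05 s, during which the arm holds its last target.

## Working session

There is one attempt and no reset: what is moved stays moved. The work goes in short steps, Python scripts to look and compute and a tool call to move; the robot and the scene stay as the last step left them, time stands still between calls to the robot, and variables do not carry over. Pictures are saved under pics/ and viewed, and the job is handed in when it is done.

Besides the shell and the picture viewer there is one more tool, called by a JSON object that holds its "name" and its "arguments". move_arm: Moves the arm, as the interface text tells. Shifts and turns lie within -1 to 1; 1 stands for 500 mm of shift or 30 degrees of turn. Its arguments: {"type":"object","properties":{"moves":{"type":"array","items":{"type":"array","items":{"type":"array","items":{"type":"number"}}}}},"required":["moves"]}

```bash
ls; mkdir -p pics; python3 - <<'E'
from workcell import *
import cv2, numpy as np
for n in ["scene","top","wrist"]:
    c=camera(n); cv2.imwrite(f"pics/{n}0.png",c["pixels"][:,:,::-1]); np.savez(f"{n}0.npz",**c)
    print(n,c["fx"],c["fy"],c["cx"],c["cy"],c["distortion"]);print(np.round(c["extrinsics"],4))
print(get_obs())
E
```

```text
pics
scene 436.10655462855027 436.10655462855027 254.90019885129317 188.06177446630304 [-0.16300863  0.          0.          0.          0.        ]
[[ 0.8451  0.462  -0.269   0.9658]
 [ 0.5344 -0.7167  0.4481 -0.5562]
 [ 0.0143 -0.5224 -0.8526  1.3264]
 [ 0.      0.      0.      1.    ]]
top 486.7396971174595 486.7396971174595 259.1639724834733 195.35751565890507 [0.05558667 0.         0.         0.         0.        ]
[[-0.0067 -0.987   0.1603  0.2517]
 [-1.      0.0056 -0.0073  0.0859]
 [ 0.0063 -0.1604 -0.987   1.9091]
 [ 0.      0.      0.      1.    ]]
wrist 344.64287461615066 344.64287461615066 254.14228505159647 187.60080057804828 [-0.08524675  0.          0.          0.          0.        ]
[[ 0.3036 -0.9065 -0.2934  0.2262]
 [-0.9528 -0.2892 -0.0922 -0.4525]
 [-0.0013  0.3076 -0.9515  0.3734]
 [ 0.      0.      0.      1.    ]]
{'clock': 0.15, 'joint_pos': array([-1.26197578e+00,  2.41255375e-01,  4.01061231e-03,  1.33520025e+00,
        1.40845257e-06,  1.57075967e+00]), 'joint_vel': array([-0.00032922, -0.00154749,  0.00552034,  0.00089566,  0.00085901,
       -0.00073006]), 'tau': array([-8.04716115e-05, -3.72634649e+01,  2.52638537e+01,  1.23833923e-02,
       -8.49989050e-06, -1.14289005e-06]), 'eef_pos': array([ 0.15182433, -0.47589593,  0.24160093]), 'tool_rot': array([ 9.88099247e-01,  1.53815470e-01, -1.26070928e-04, -8.14645159e-04]), 'ft_force': array([-0.21696467,  0.8324901 ,  1.08588883]), 'ft_torque': array([ 0.00587956,  0.00022722, -0.06962806]), 'grip_width': 0.08551073179087554}
```

View pics/scene0.png

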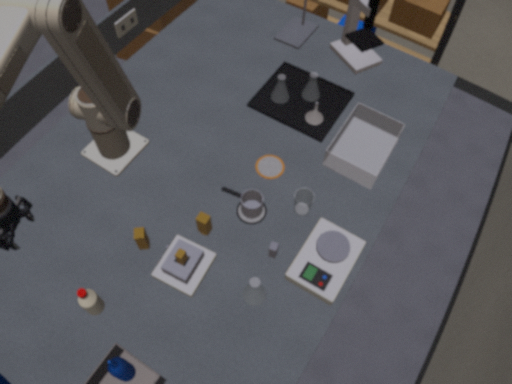

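View pics/top0.png

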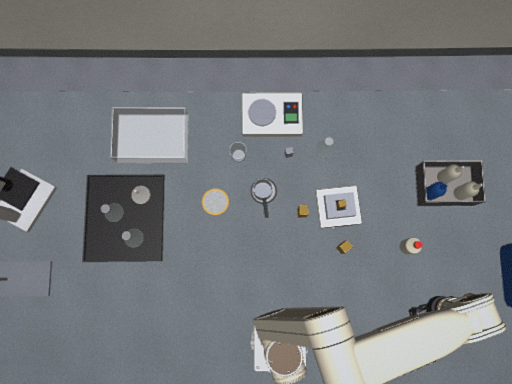

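View pics/wrist0.png

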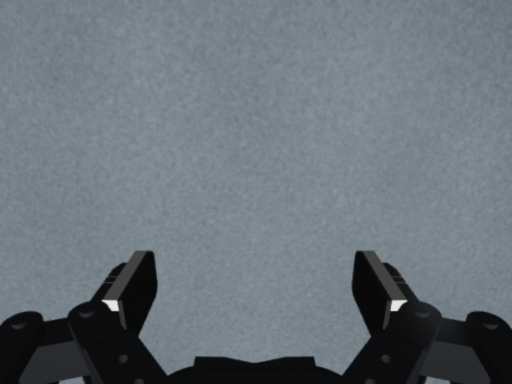

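The top view shows the cup at about (263,190) with its handle pointing down to (267,215). The orange ring is at (215,201), the heater and block at (340,206), and the brass sample at (342,204). The brass look-alikes stand at (303,210) and (345,246). Next I measure these.

```bash
cat > h.py <<'E'
import numpy as np, cv2
def load(n): return dict(np.load(n))
def und(c,uv):
    K=np.array([[c["fx"],0,c["cx"]],[0,c["fy"],c["cy"]],[0,0,1]],float)
    return cv2.undistortPoints(np.array(uv,float).reshape(-1,1,2),K,np.array(c["distortion"],float)).reshape(-1,2)
def rays(c,uv):
    p=und(c,uv); d=np.c_[p,np.ones(len(p))]; E=np.array(c["extrinsics"]); return E[:3,3],d@E[:3,:3].T
def plane(c,uv,z):
    o,d=rays(c,uv); return o+d*((z-o[2])/d[:,2])[:,None]
def cloud(c):
    h,w=c["range_z"].shape; v,u=np.mgrid[:h,:w]; uv=np.c_[u.ravel(),v.ravel()]
    o,d=rays(c,uv); return (o+d*np.array(c["range_z"]).reshape(-1,1)).reshape(h,w,3)
E
python3 - <<'E'
from h import *
for n in ["top","scene"]:
    c=load(n+"0.npz"); P=cloud(c); im=c["pixels"]; hsv=cv2.cvtColor(im,cv2.COLOR_RGB2HSV)
    cv2.imwrite(f"pics/{n}0z.png",cv2.resize(im[140:260,190:390] if n=="top" else im[140:320,120:330],None,fx=3.8,fy=3.8 if n=="top" else 3.2,interpolation=cv2.INTER_CUBIC)[:,:,::-1])
    m=cv2.inRange(hsv,(8,100,90),(28,255,255))
    k,lab,st,ce=cv2.connectedComponentsWithStats(m)
    for i in range(1,k):
        if st[i,4]>15:
            Q=P[lab==i]; print(n,"orange/brass",st[i],ce[i].round(1),"med",np.median(Q,0).round(3),"min",Q.min(0).round(3),"max",Q.max(0).round(3), "plane0",plane(c,[ce[i]],0).round(4)[0])
    # fit ellipse of ring
    hgt=P[...,2]
    m=((hgt>0.02)&(hgt<.2)&(P[...,0]>0.2)&(P[...,0]<.8)&(abs(P[...,1])<.6)).astype(np.uint8)
    k,lab,st,ce=cv2.connectedComponentsWithStats(m)
    for i in range(1,k):
        if st[i,4]>20:
            Q=P[lab==i]; print(n,"obj",st[i],"med",np.median(Q,0).round(3),"min",Q.min(0).round(3),"max",Q.max(0).round(3))
E
```

```text
top orange/brass [202 189  27  26 131] [214.8 201.9] med [ 0.536  0.247 -0.   ] min [ 0.488  0.195 -0.013] max [0.59  0.299 0.013] plane0 [0.5365 0.2476 0.    ]
top orange/brass [338 200   8   7  49] [341.7 203.1] med [ 0.513 -0.235  0.115] min [ 0.5   -0.247  0.096] max [ 0.524 -0.223  0.124] plane0 [ 0.529  -0.2548  0.    ]
top orange/brass [299 205   9  11  91] [303.1 209.7] med [ 0.49  -0.092  0.095] min [ 0.472 -0.108  0.067] max [ 0.509 -0.077  0.111] plane0 [ 0.5035 -0.1016  0.    ]
top orange/brass [339 240  14  13  97] [345.4 246.1] med [ 0.354 -0.245  0.095] min [ 0.332 -0.269  0.066] max [ 0.376 -0.225  0.104] plane0 [ 0.3591 -0.2633  0.    ]
top obj [121 132  67  31 419] med [0.697 0.444 0.065] min [0.693 0.356 0.02 ] max [0.799 0.599 0.099]
top obj [317 138  17  20 234] med [ 0.739 -0.187  0.057] min [ 0.709 -0.224  0.02 ] max [ 0.779 -0.16   0.128]
top obj [230 142  17  20 175] med [0.74  0.154 0.066] min [0.691 0.122 0.02 ] max [0.757 0.184 0.099]
top obj [285 147   9  10  72] med [ 0.723 -0.045  0.066] min [ 0.712 -0.061  0.022] max [ 0.741 -0.03   0.081]
top obj [417
[... 3455 characters left out ...]
18 -0.071  0.104]
scene obj [133 227  16  22 279] med [ 0.365 -0.252  0.089] min [ 0.336 -0.272  0.02 ] max [ 0.382 -0.221  0.104]
scene obj [ 151  234   66   62 2259] med [ 0.529 -0.246  0.038] min [ 0.428 -0.321  0.02 ] max [ 0.596 -0.148  0.122]
scene obj [268 241  11  16 120] med [ 0.732 -0.051  0.068] min [ 0.717 -0.06   0.02 ] max [ 0.744 -0.029  0.079]
scene obj [244 277  21  27 394] med [ 0.76  -0.202  0.063] min [ 0.72  -0.227  0.02 ] max [ 0.785 -0.16   0.123]
scene obj [ 77 288  27  27 493] med [ 0.375 -0.499  0.093] min [ 0.339 -0.527  0.021] max [ 0.392 -0.469  0.146]
scene obj [104 342  61  42 600] med [ 0.578 -0.577  0.098] min [ 0.518 -0.6    0.02 ] max [ 0.681 -0.548  0.189]
```

```bash
ls -la pics
```

```text
total 1536
drwxr-xr-x 2 agent agent   4096 Dec  7 15:38 .
drwxr-xr-x 3 agent agent   4096 Dec  7 15:38 ..
-rw-r--r-- 1 agent agent 286093 Dec  7 15:36 scene0.png
-rw-r--r-- 1 agent agent 380533 Dec  7 15:38 scene0z.png
-rw-r--r-- 1 agent agent 320162 Dec  7 15:36 top0.png
-rw-r--r-- 1 agent agent 341023 Dec  7 15:38 top0z.png
-rw-r--r-- 1 agent agent 228939 Dec  7 15:36 wrist0.png
```

View pics/top0z.png

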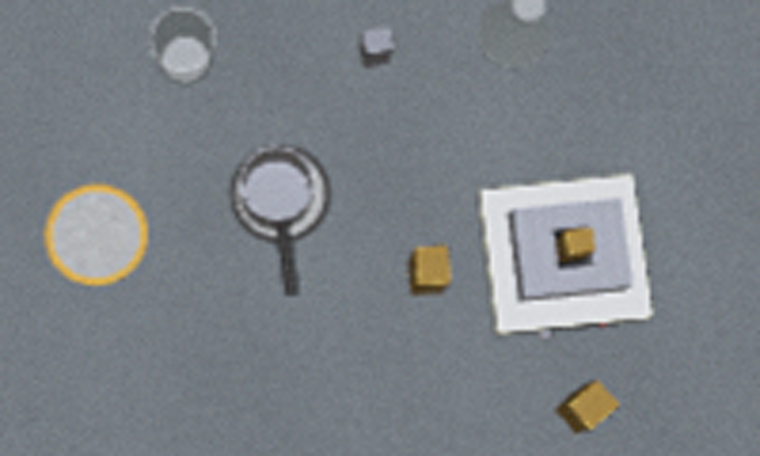

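View pics/scene0z.png

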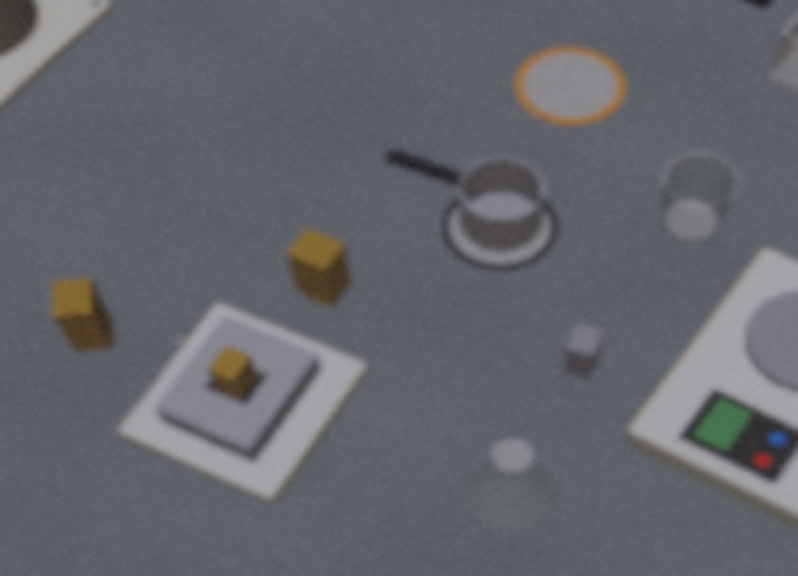

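```bash
python3 - <<'E'
from h import *
for n in ["top","scene"]:
    c=load(n+"0.npz"); P=cloud(c); im=c["pixels"]; hsv=cv2.cvtColor(im,cv2.COLOR_RGB2HSV); g=im.mean(2)
    # ring: sub-mask
    m=cv2.inRange(hsv,(8,60,90),(30,255,255)); 
    sel=(m>0)&(abs(P[...,0]-.54)<.08)&(abs(P[...,1]-.247)<.08)
    v,u=np.nonzero(sel); Q=plane(c,np.c_[u,v],0.0)[:,:2]
    A=np.c_[2*Q,np.ones(len(Q))]; s=np.linalg.lstsq(A,(Q**2).sum(1),rcond=None)[0]; print(n,"ring",s[:2].round(4),"r",np.sqrt(s[2]+s[0]**2+s[1]**2).round(4))
    # heater white outline
    w=((g>165)&(abs(P[...,0]-.51)<.14)&(abs(P[...,1]+.235)<.14)).astype(np.uint8)
    cs,_=cv2.findContours(w,cv2.RETR_EXTERNAL,cv2.CHAIN_APPROX_NONE); k=max(cs,key=cv2.contourArea).reshape(-1,2)
    q=plane(c,k,0.03)[:,:2].astype(np.float32); r=cv2.minAreaRect(q*1000); print("heater",r)
    # block top
    b=((P[...,2]>0.06)&(P[...,2]<.08)&(abs(P[...,0]-.51)<.1)&(abs(P[...,1]+.235)<.1)).astype(np.uint8)
    cs,_=cv2.findContours(b,cv2.RETR_EXTERNAL,cv2.CHAIN_APPROX_NONE); k=max(cs,key=cv2.contourArea).reshape(-1,2)
    print("block",cv2.minAreaRect((plane(c,k,0.07)[:,:2]*1000).astype(np.float32)), "n",b.sum())
    # cup
    h=P[...,2]
    s_=(h>.068)&(h<.085)&(P[...,0]>.53)&(P[...,0]<.65)&(P[...,1]>.0)&(P[...,1]<.12)
    Q=P[s_]; print("rim pts",len(Q),Q.min(0).round(3),Q.max(0).round(3))
    xy=Q[:,:2];A=np.c_[2*xy,np.ones(len(xy))];s=np.linalg.lstsq(A,(xy**2).sum(1),rcond=None)[0];print("rim fit",s[:2].round(4),np.sqrt(s[2]+s[0]**2+s[1]**2).round(4))
    # handle dark pixels
    hd=(g<85)&(h>.04)&(h<.085)&(P[...,0]>.44)&(P[...,0]<.55)&(P[...,1]>.0)&(P[...,1]<.1)
    v,u=np.nonzero(hd); Q=plane(c,np.c_[u,v],0.066)[:,:2]; print("handle n",len(Q),"mean",Q.mean(0),Q.min(0),Q.max(0)); l=cv2.fitLine((Q*1000).astype(np.float32),cv2.DIST_L2,0,.01,.01).ravel();print(l, "yaw",np.degrees(np.arctan2(l[1],l[0])))
    # sample top
    m=cv2.inRange(hsv,(8,90,80),(30,255,255)); sel=(m>0)&(h>.105)&(abs(P[...,0]-.51)<.05)&(abs(P[...,1]+.236)<.05)
    v,u=np.nonzero(sel); Q=plane(c,np.c_[u,v],.116)[:,:2]*1000; print("sample",len(Q),cv2.minAreaRect(Q.astype(np.float32)),Q.mean(0))
E
```

```text
top ring [0.539  0.2471] r 0.05
heater ((512.569091796875, -236.85935974121094), (148.4688720703125, 158.39633178710938), 5.857781887054443)
block ((511.54412841796875, -236.16091918945312), (91.59782409667969, 111.47799682617188), 5.870488166809082) n 582
rim pts 53 [0.532 0.023 0.068] [0.615 0.096 0.084]
rim fit [0.5769 0.0582] 0.037
handle n 69 mean [0.50727834 0.05157609] [0.4674054  0.04280417] [0.54472922 0.07681328]
[9.8207909e-01 1.8846914e-01 5.0727835e+02 5.1576092e+01] yaw 10.863458
sample 45 ((512.4259033203125, -235.36021423339844), (22.291763305664062, 23.188045501708984), 88.09486389160156) [ 512.4188901 -235.5156679]
scene ring [0.5421 0.2503] r 0.0504
heater ((574.4963989257812, -223.24549865722656), (15.118112564086914, 129.08969116210938), 5.433422565460205)
block ((517.7291870117188, -234.90322875976562), (95.39451599121094, 112.59380340576172), 5.154892444610596) n 878
rim pts 95 [0.534 0.022 0.068] [0.621 0.097 0.08 ]
rim fit [0.5823 0.0587] 0.0366
handle n 111 mean [0.51323695 0.04938106] [0.47141754 0.03626407] [0.55551439 0.06662851]
[9.8969668e-01 1.4318009e-01 5.1323694e+02 4.9381062e+01] yaw 8.231906
sample 70 ((519.095458984375, -237.33609008789062), (24.7662410736084, 27.799636840820312), 5.614674091339111) [ 519.0649064 -237.1594028]
```

{"name": "move_arm", "arguments": {"moves": [[[0.042,0.064,0,0,0,-0.022,-1],[0.042,0.064,0,0,0,-0.022,-1],[0.042,0.064,0,0,0,-0.022,-1],[0.042,0.064,0,0,0,-0.022,-1],[0.042,0.064,0,0,0,-0.022,-1],[0.042,0.064,0,0,0,-0.022,-1],[0.042,0.064,0,0,0,-0.022,-1],[0.042,0.064,0,0,0,-0.022,-1]]]}}

```text
clock: 0.82
eef_pos: [0.3193, -0.2144, 0.238]
tool_rot: [0.995, 0.097, -0.001, -0.002]
ft_force: [0.5, -1.6, -0.1]
grip_width: 0.0854
```

{"name": "move_arm", "arguments": {"moves": [[[0.042,0.064,0,0,0,-0.022,-1],[0.042,0.064,0,0,0,-0.022,-1],[0.042,0.064,0,0,0,-0.022,-1],[0.042,0.064,0,0,0,-0.022,-1],[0.042,0.064,0,0,0,-0.022,-1],[0.042,0.064,0,0,0,-0.022,-1],[0.042,0.064,0,0,0,-0.022,-1],[0,0,0,0,0,0,-1]]]}}

```text
clock: 1.48
eef_pos: [0.4724, 0.0284, 0.2371]
tool_rot: [0.998, 0.058, -0.0, -0.002]
ft_force: [-0.9, -0.2, -0.6]
grip_width: 0.0851
```

```bash
python3 - <<'E'
from workcell import *
import cv2, numpy as np
from h import *
c=camera("wrist"); cv2.imwrite("pics/wrist1.png",c["pixels"][:,:,::-1]); np.savez("wrist1.npz",**c)
print(get_obs()["eef_pos"],c["extrinsics"].round(3))
P=cloud(c); im=c["pixels"]; g=im.mean(2); h=P[...,2]
s_=(h>.068)&(h<.082)&(P[...,0]>.53)&(P[...,0]<.65)&(P[...,1]>.0)&(P[...,1]<.12)
xy=P[s_][:,:2];print(len(xy),xy.min(0),xy.max(0));A=np.c_[2*xy,np.ones(len(xy))];s=np.linalg.lstsq(A,(xy**2).sum(1),rcond=None)[0];print("rim fit",s[:2].round(4),np.sqrt(s[2]+s[0]**2+s[1]**2).round(4))
hd=(h>.05)&(h<.074)&(P[...,0]>.44)&(P[...,0]<.53)&(P[...,1]>.0)&(P[...,1]<.1)
Q=P[hd];print(len(Q),np.median(Q[:,2]),Q.min(0),Q.max(0)); l=cv2.fitLine((Q[:,:2]*1000).astype(np.float32),cv2.DIST_L2,0,.01,.01).ravel();print(l, np.degrees(np.arctan2(l[1],l[0])))
E
```

```text
[0.47059694 0.02635006 0.23687776] [[ 0.116 -0.945 -0.306  0.55 ]
 [-0.993 -0.112 -0.032  0.037]
 [-0.004  0.307 -0.952  0.369]
 [ 0.     0.     0.     1.   ]]
1115 [0.53001358 0.02163735] [0.60985727 0.09746096]
rim fit [0.5782 0.0588] 0.0363
1077 0.06791083501389267 [0.47081107 0.03835836 0.05894993] [0.52989953 0.05879745 0.07058111]
[9.9158579e-01 1.2945114e-01 5.0160114e+02 4.8660423e+01] 7.4378767
```

View pics/wrist1.png

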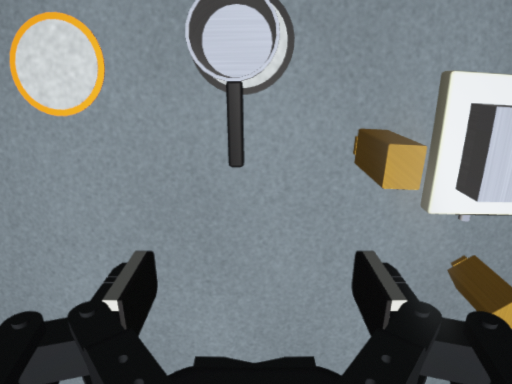

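{"name": "move_arm", "arguments": {"moves": [[[0.015,0.014,-0.05,0,0,0.008,-1],[0.015,0.014,-0.05,0,0,0.008,-1],[0.015,0.014,-0.05,0,0,0.008,-1],[0,0,-0.05,0,0,0,-1],[0,0,-0.04,0,0,0,-1],[0,0,0,0,0,0,-0.6],[0,0,0,0,0,0,-0.6]]]}}

```text
clock: 2.12
eef_pos: [0.4905, 0.0435, 0.1131]
tool_rot: [0.998, 0.064, -0.002, 0.0]
ft_force: [0.2, 0.6, 1.2]
grip_width: 0.0682
```

```bash
python3 - <<'E'
from h import *
from workcell import *
c=load("wrist1.npz"); hsv=cv2.cvtColor(c["pixels"],cv2.COLOR_RGB2HSV); m=cv2.inRange(hsv,(8,100,90),(30,255,255)); m[:,120:]=0
v,u=np.nonzero(m); Q=plane(c,np.c_[u,v],0)[:,:2];A=np.c_[2*Q,np.ones(len(Q))]; s=np.linalg.lstsq(A,(Q**2).sum(1),rcond=None)[0]; print("ring",s[:2].round(4),np.sqrt(s[2]+s[0]**2+s[1]**2).round(4))
o=get_obs(); print(o["eef_pos"],o["tool_rot"],o["ft_force"])
E
```

```text
ring [0.5415 0.2474] 0.0498
[0.49051973 0.04351411 0.11306514] [ 9.97967304e-01  6.36946713e-02 -2.04262401e-03  2.75995806e-04] [0.18283002 0.58517705 1.20767922]
```

{"name": "move_arm", "arguments": {"moves": [[[0.003,0.005,-0.06,0,0,0.01,-0.4],[0.003,0.004,-0.05,0,0,0.0,-0.4],[0,0,-0.01,0,0,0,-0.4],[0,0,0,0,0,0,-0.4]]]}}

```text
clock: 2.45
eef_pos: [0.4965, 0.0452, 0.0576]
tool_rot: [0.998, 0.064, 0.002, 0.001]
ft_force: [0.3, -0.0, -0.6]
grip_width: 0.0597
```

{"name": "move_arm", "arguments": {"moves": [[[-0.004,0.004,-0.006,0,0,0,0],[0,0,0,0,0,0,0.3],[0,0,0,0,0,0,0.5],[0,0,0,0,0,0,0.7],[0,0,0,0,0,0,1],[0,0,0,0,0,0,1]]]}}

```text
clock: 2.95
eef_pos: [0.4975, 0.0466, 0.0613]
tool_rot: [0.998, 0.064, 0.006, 0.001]
ft_force: [-0.5, -0.3, -2.9]
grip_width: 0.0125
```

```bash
python3 - <<'E'
from workcell import *
import cv2
o=get_obs(); print(o["eef_pos"],o["tool_rot"],o["ft_force"],o["grip_width"])
c=camera("wrist"); cv2.imwrite("pics/wrist2.png",c["pixels"][:,:,::-1])
E
```

```text
[0.49751193 0.04662269 0.06130917] [9.97960179e-01 6.35079041e-02 6.47851556e-03 5.06717402e-04] [-0.47453843 -0.33385505 -2.88720279] 0.012508332108021648
```

View pics/wrist2.png

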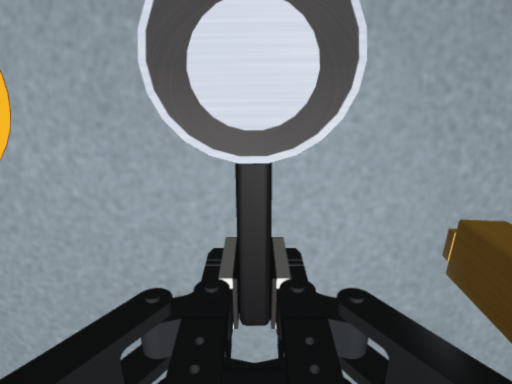

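```bash
cat > cup.py <<'E'
from workcell import *
from h import *
import sys
def fit(xy):
    A=np.c_[2*xy,np.ones(len(xy))];s=np.linalg.lstsq(A,(xy**2).sum(1),rcond=None)[0];return s[:2].round(4),np.sqrt(s[2]+s[0]**2+s[1]**2).round(4)
o=get_obs(); print(o["eef_pos"],o["tool_rot"].round(4),o["ft_force"].round(2),o["grip_width"],o["clock"])
x0,y0=float(sys.argv[1]),float(sys.argv[2])
for n in sys.argv[3:]:
    c=camera(n); P=cloud(c); h=P[...,2]; d=np.hypot(P[...,0]-x0,P[...,1]-y0)
    q=P[(d<.046)&(h>.06)&(h<.1)]; rim=q[q[:,2]>.071]
    inside=P[(d<.022)&(h<.03)]
    # plane fit of inner floor
    A=np.c_[inside[:,:2],np.ones(len(inside))]; pl=np.linalg.lstsq(A,inside[:,2],rcond=None)[0]
    print(n,"rim",len(rim),fit(rim[:,:2]),"z95",np.percentile(rim[:,2],[50,90]).round(4),"floor z",np.median(inside[:,2]).round(4),"tilt",pl[:2].round(3))
    g=P[(d>.06)&(d<.09)&(h<.02)]; print("  bench",np.median(g[:,2]).round(4))
    cv2.imwrite(f"pics/{n}_{o['clock']:.2f}.png",c["pixels"][:,:,::-1])
E
python3 cup.py .579 .0588 wrist scene top
```

```text
[0.49751672 0.04663492 0.06125441] [9.98e-01 6.35e-02 6.50e-03 5.00e-04] [-0.02  0.17 -2.57] 0.012447081596987184 3.0
wrist rim 5027 (array([0.5829, 0.058 ]), np.float64(0.0357)) z95 [0.0756 0.0767] floor z 0.006 tilt [-0.009 -0.004]
  bench 0.0003
scene rim 69 (array([0.5836, 0.0575]), np.float64(0.0365)) z95 [0.0747 0.0776] floor z 0.0058 tilt [0.113 0.007]
  bench -0.0004
top rim 5 (array([0.5958, 0.055 ]), np.float64(0.0206)) z95 [0.0756 0.0782] floor z nan tilt [0. 0.]
  bench -0.0007
  return _methods._mean(a, axis=axis, dtype=dtype,
  ret = ret.dtype.type(ret / rcount)
```

{"name": "move_arm", "arguments": {"moves": [[[-0.004,0.018,0,0,0,0,1],[-0.004,0.018,0,0,0,0,1],[-0.004,0.018,0,0,0,0,1]]]}}

```text
clock: 3.4
eef_pos: [0.4918, 0.0676, 0.0604]
tool_rot: [0.998, 0.068, 0.006, -0.002]
ft_force: [-0.0, -0.6, -2.1]
grip_width: 0.0127
```

```bash
python3 cup.py .579 .085 wrist scene
```

```text
[0.4918301  0.06762885 0.0604093 ] [ 0.9977  0.0676  0.0057 -0.0019] [-0.02 -0.57 -2.14] 0.01267582616420703 3.4
wrist rim 4951 (array([0.5771, 0.0796]), np.float64(0.0357)) z95 [0.0751 0.0761] floor z 0.0054 tilt [-0.005  0.001]
  bench 0.0004
scene rim 67 (array([0.5781, 0.0794]), np.float64(0.0365)) z95 [0.0749 0.0788] floor z 0.006 tilt [-0.001  0.006]
  bench -0.0002
```

{"name": "move_arm", "arguments": {"moves": [[[-0.0045,0.022,0,0,0,0,1],[-0.0045,0.022,0,0,0,0,1],[-0.0045,0.022,0,0,0,0,1],[-0.0045,0.022,0,0,0,0,1],[-0.0045,0.022,0,0,0,0,1],[-0.0045,0.022,0,0,0,0,1]]]}}

```text
clock: 4.0
eef_pos: [0.484, 0.1005, 0.0609]
tool_rot: [0.995, 0.094, 0.005, -0.016]
ft_force: [-0.1, -0.7, -1.7]
grip_width: 0.0124
```

```bash
python3 cup.py .563 .142 wrist
```

```text
[0.48397577 0.10049807 0.06090735] [ 0.9955  0.0935  0.0048 -0.0161] [-0.13 -0.66 -1.71] 0.012378900391426353 4.0
wrist rim 2816 (array([0.5679, 0.1172]), np.float64(0.0349)) z95 [0.0763 0.0775] floor z 0.0069 tilt [-0.052  0.32 ]
  bench 0.0007
```

```bash
sed -i 's/^x0,y0=/from scipy.spatial.transform import Rotation as R\nM=R.from_quat(o["tool_rot"]).as_matrix(); print("tool z",M[:,2].round(4),"jaw deg",np.degrees(np.arctan2(M[1,1],M[0,1])).round(2)); cr=np.cross(M[:,2],[0,0,-1]); print("tilt-correction units",(np.degrees(cr)\/30).round(4))\nx0,y0=/' cup.py; python3 cup.py .568 .117 wrist scene
```

```text
[0.48378303 0.10142462 0.0609292 ] [ 0.9954  0.0942  0.0048 -0.0168] [-1.46  0.5  -0.56] 0.012757411654144516 4.05
tool z [ 0.0063  0.0343 -0.9994] jaw deg -79.18
tilt-correction units [-0.0655  0.012   0.    ]
wrist rim 5190 (array([0.5683, 0.1176]), np.float64(0.0357)) z95 [0.0756 0.0773] floor z 0.0062 tilt [-0.008  0.027]
  bench 0.0007
scene rim 78 (array([0.5691, 0.1167]), np.float64(0.0364)) z95 [0.0752 0.079 ] floor z 0.0063 tilt [-0.032  0.001]
  bench 0.0001
```

{"name": "move_arm", "arguments": {"moves": [[[-0.004,0.02,0,-0.04,0.008,-0.01,1],[-0.005,0.026,0,-0.03,0.004,-0.01,1],[-0.005,0.03,0,-0.01,0,-0.01,1],[-0.005,0.03,0,-0.01,0,-0.01,1]]]}}

```text
clock: 4.48
eef_pos: [0.4836, 0.1138, 0.0614]
tool_rot: [0.994, 0.111, -0.002, -0.007]
ft_force: [0.1, -2.0, 0.0]
grip_width: 0.0124
```

```bash
python3 cup.py .56 .155 wrist
```

```text
[0.48361159 0.11378169 0.06141287] [ 0.9938  0.1112 -0.0023 -0.0073] [ 0.12 -2.    0.02] 0.012363413226815022 4.4833
tool z [-0.0061  0.0141 -0.9999] jaw deg -77.23
tilt-correction units [-0.0269 -0.0117 -0.    ]
wrist rim 2923 (array([0.5672, 0.1334]), np.float64(0.0351)) z95 [0.0757 0.0768] floor z 0.0061 tilt [-0.081  0.294]
  bench 0.0008
```

```bash
python3 - <<'E'
from workcell import *
import cv2
o=get_obs(); print(o)
for n in("wrist","scene"):
    c=camera(n); im=c["pixels"]
    if n=="scene": im=cv2.resize(im[60:300,60:380],None,fx=2.4,fy=2.4)
    cv2.imwrite(f"pics/{n}3.png",im[:,:,::-1])
E
```

```text
{'clock': 4.5333, 'joint_pos': array([ 0.22335375,  0.39418366, -0.28890735,  0.8901789 ,  0.01637374,
        3.1406973 ]), 'joint_vel': array([-0.00704544, -0.00411623, -0.00928689, -0.00450067,  0.00019146,
       -0.00535243]), 'tau': array([ -0.27981631, -39.64751244,  20.20735145,  -0.04582813,
         0.20640254,  -0.10072891]), 'eef_pos': array([0.48370002, 0.11478043, 0.0614653 ]), 'tool_rot': array([ 0.9936877 ,  0.11187587, -0.00213783, -0.0079989 ]), 'ft_force': array([-0.38652946, -0.36452032, -0.42164913]), 'ft_torque': array([-0.20554199, -0.03183237, -0.13580366]), 'grip_width': 0.012841801772357867}
```

View pics/scene3.png

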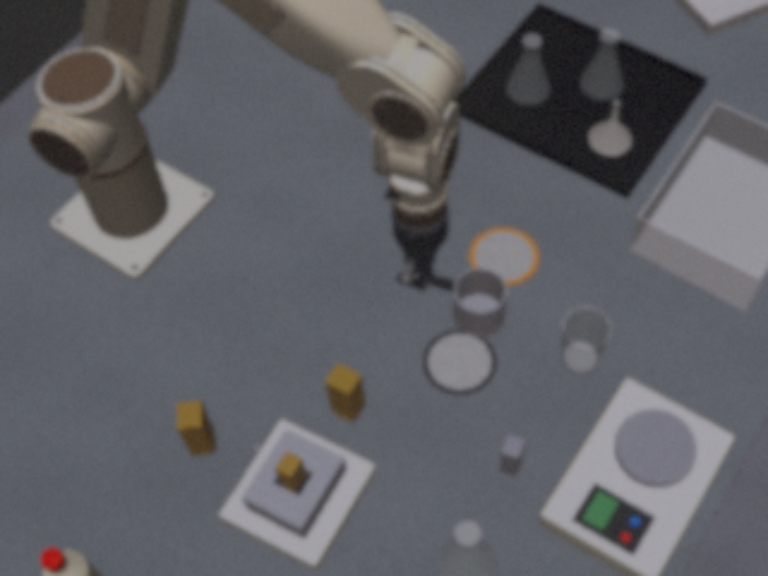

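View pics/wrist3.png

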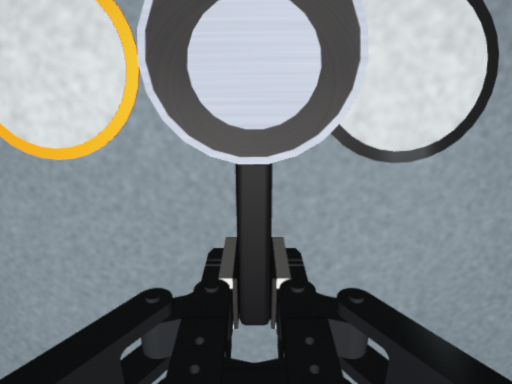

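The wrist joint is at its range limit (q6 = 3.14), which explains the lag. I'll let the cup yaw positively as it slides, which backs the joint off.

{"name": "move_arm", "arguments": {"moves": [[[0,0.004,0,-0.008,-0.004,0.06,1],[-0.002,0.01,0,-0.008,-0.004,0.08,1],[-0.003,0.015,0,-0.008,-0.004,0.08,1],[-0.003,0.015,0,0,0,0.08,1],[-0.003,0.015,0,0,0,0.06,1]]]}}

```text
clock: 5.05
eef_pos: [0.4782, 0.1432, 0.0612]
tool_rot: [0.978, 0.208, -0.0, 0.0]
ft_force: [0.2, -2.0, -0.7]
grip_width: 0.0127
```

```bash
sed -i 's/^x0,y0=/print("q6",o["joint_pos"][5],"q1",o["joint_pos"][0])\nx0,y0=/' cup.py; python3 cup.py .556 .18 wrist scene
```

```text
[0.47816394 0.14324562 0.06115376] [ 9.782e-01  2.077e-01 -0.000e+00  1.000e-04] [ 0.23 -1.96 -0.69] 0.012740513337944948 5.05
tool z [-0.e+00 -1.e-04 -1.e+00] jaw deg -66.03
tilt-correction units [ 0.0002 -0.      0.    ]
q6 3.0143100763269177 q1 0.2911324344156082
wrist rim 5075 (array([0.5567, 0.1787]), np.float64(0.0357)) z95 [0.0754 0.0764] floor z 0.0056 tilt [-0.009 -0.009]
  bench 0.0007
scene rim 65 (array([0.5573, 0.1801]), np.float64(0.0364)) z95 [0.0748 0.0786] floor z 0.0056 tilt [ 0.156 -0.028]
  bench -0.0003
```

{"name": "move_arm", "arguments": {"moves": [[[-0.003,0.018,0,0,0,0.045,1],[-0.003,0.018,0,0,0,0.045,1],[-0.003,0.018,0,0,0,0.045,1],[-0.003,0.018,0,0,0,0.045,1],[-0.003,0.018,0,0,0,0.03,1]]]}}

```text
clock: 5.57
eef_pos: [0.47, 0.1915, 0.0612]
tool_rot: [0.964, 0.264, -0.0, 0.0]
ft_force: [0.4, -1.4, -0.9]
grip_width: 0.0127
```

```bash
python3 cup.py .543 .235 wrist scene
```

```text
[0.46997873 0.19149517 0.06122595] [ 9.645e-01  2.642e-01 -1.000e-04  2.000e-04] [ 0.42 -1.42 -0.94] 0.012650720489309179 5.5667
tool z [-0.e+00 -5.e-04 -1.e+00] jaw deg -59.36
tilt-correction units [ 0.0009 -0.      0.    ]
q6 2.9939453760778303 q1 0.3871750794358405
wrist rim 5080 (array([0.5438, 0.2358]), np.float64(0.0357)) z95 [0.0754 0.0765] floor z 0.0057 tilt [-0.007 -0.011]
  bench 0.0003
scene rim 72 (array([0.5437, 0.237 ]), np.float64(0.0366)) z95 [0.0744 0.0784] floor z 0.006 tilt [-0.325  1.72 ]
  bench -0.0003
```

{"name": "move_arm", "arguments": {"moves": [[[-0.003,0.013,0,0,0,0,1],[-0.002,0.012,0,0,0,0,1],[0,0,0,0,0,0,1]]]}}

```text
clock: 5.92
eef_pos: [0.4668, 0.2064, 0.0611]
tool_rot: [0.964, 0.265, -0.0, -0.0]
ft_force: [-0.7, -0.5, -0.6]
grip_width: 0.0125
```

```bash
python3 cup.py .541 .248 wrist scene; ls pics | tail -3
```

```text
[0.46679065 0.20635498 0.06111869] [ 9.642e-01  2.650e-01 -2.000e-04 -1.000e-04] [-0.7  -0.48 -0.59] 0.01247086747959898 5.9167
tool z [-4.e-04  2.e-04 -1.e+00] jaw deg -59.26
tilt-correction units [-0.0003 -0.0008 -0.    ]
q6 3.0211710288074674 q1 0.4160628869758631
wrist rim 5060 (array([0.5405, 0.251 ]), np.float64(0.0357)) z95 [0.0754 0.0764] floor z 0.0056 tilt [-0.008 -0.007]
  bench 0.0003
scene rim 65 (array([0.5415, 0.2502]), np.float64(0.0363)) z95 [0.0738 0.0779] floor z 0.0064 tilt [-0.803  0.806]
  bench -0.0003
wrist_5.05.png
wrist_5.57.png
wrist_5.92.png
```

{"name": "move_arm", "arguments": {"moves": [[[0,0,0,0,0,0,0.6],[0,0,0,0,0,0,0.4],[0,0,0,0,0,0,0.2],[0,0,0,0,0,0,0],[0,0,0,0,0,0,0]]]}}

```text
clock: 6.43
eef_pos: [0.4671, 0.2056, 0.0614]
tool_rot: [0.964, 0.265, -0.0, -0.001]
ft_force: [-0.6, 0.4, 0.7]
grip_width: 0.0423
```

{"name": "move_arm", "arguments": {"moves": [[[0,0,0,0,0,0,0],[0,0,0.03,0,0,0,0],[0,0,0.05,0,0,0,0],[0,0,0.06,0,0,0,0],[0,0,0.08,0,0,0,0],[0,0,0.08,0,0,0,0],[0,0,0,0,0,0,0]]]}}

```text
clock: 7.02
eef_pos: [0.4624, 0.2027, 0.2139]
tool_rot: [0.965, 0.264, -0.006, -0.0]
ft_force: [2.3, 1.3, 0.8]
grip_width: 0.0429
```

```bash
python3 cup.py .541 .248 wrist scene; ls pics | tail -1
```

```text
[0.46237613 0.20270583 0.21390731] [ 9.645e-01  2.639e-01 -5.600e-03 -1.000e-04] [2.33 1.34 0.84] 0.042889385610689626 7.0167
tool z [-0.0108 -0.0026 -0.9999] jaw deg -59.4
tilt-correction units [ 0.0051 -0.0206  0.    ]
q6 3.019507708649147 q1 0.4120663346411326
wrist rim 1411 (array([0.5398, 0.2503]), np.float64(0.0361)) z95 [0.075  0.0762] floor z 0.0053 tilt [-0.    -0.003]
  bench 0.0003
scene rim 60 (array([0.5412, 0.2491]), np.float64(0.0361)) z95 [0.0748 0.0775] floor z 0.0076 tilt [ 0.19 -0.3 ]
  bench -0.0004
wrist_7.02.png
```

View pics/wrist_7.02.png

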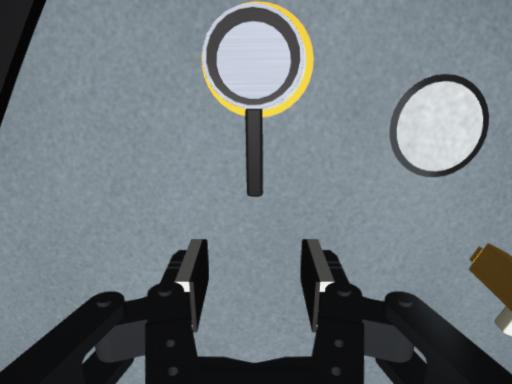

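{"name": "move_arm", "arguments": {"moves": [[[0.002,-0.05,0.01,0,-0.02,-0.06,-0.4],[0.004,-0.07,0.01,0,0,-0.07,-0.4],[0.004,-0.07,0.01,0,0,-0.07,-0.4],[0.004,-0.07,0.01,0,0,-0.07,-0.4],[0.004,-0.07,0.01,0,0,-0.07,-0.4],[0.004,-0.07,0,0,0,-0.07,-0.4],[0.004,-0.07,0,0,0,-0.07,-0.4],[0.004,-0.07,0,0,0,-0.07,-0.4]]]}}

```text
clock: 7.78
eef_pos: [0.4665, -0.0729, 0.2198]
tool_rot: [0.992, 0.124, -0.015, -0.002]
ft_force: [1.3, 0.4, 0.2]
grip_width: 0.0599
```

{"name": "move_arm", "arguments": {"moves": [[[0.004,-0.07,0,0,0,-0.07,-0.4],[0.004,-0.07,0,0,0,-0.07,-0.4],[0.004,-0.07,0,0,0,-0.07,-0.4],[0.004,-0.05,0,0,0,-0.06,-0.4],[0,0,0,0,0,0,-0.4],[0,0,0,0,0,0,-0.4]]]}}

```text
clock: 8.28
eef_pos: [0.4667, -0.2146, 0.2066]
tool_rot: [0.999, 0.044, -0.025, -0.007]
ft_force: [0.1, -0.2, 0.4]
grip_width: 0.0594
```

```bash
cat > smp.py <<'E'
from workcell import *
from h import *
import sys
from scipy.spatial.transform import Rotation as R
def ob():
    o=get_obs(); M=R.from_quat(o["tool_rot"]).as_matrix(); cr=np.cross(M[:,2],[0,0,-1])
    print("t",o["clock"],"eef",o["eef_pos"].round(4),"F",o["ft_force"].round(2),"T",o["ft_torque"].round(2),"w",round(o["grip_width"],4),"q1,5,6",o["joint_pos"][[0,4,5]].round(3))
    print("tool z",M[:,2].round(4),"jaw",np.degrees(np.arctan2(M[1,1],M[0,1])).round(2),"corr units",(np.degrees(cr)/30).round(4)); return o
if __name__=="__main__":
    o=ob()
    for n in sys.argv[1:]:
        c=camera(n); P=cloud(c); im=c["pixels"]; hsv=cv2.cvtColor(im,cv2.COLOR_RGB2HSV); h=P[...,2]
        cv2.imwrite(f"pics/{n}_{o['clock']:.2f}.png",im[:,:,::-1]); np.savez(f"{n}_{o['clock']:.2f}.npz",**c)
        m=cv2.inRange(hsv,(8,80,60),(30,255,255)); sel=(m>0)&(h>.109)&(h<.16)&(abs(P[...,0]-.515)<.04)&(abs(P[...,1]+.236)<.04)
        Q=P[sel]
        if len(Q): print(n,"sample top",len(Q),cv2.minAreaRect((Q[:,:2]*1000).astype(np.float32)),"z",np.median(Q[:,2]).round(4))
        b=((h>.064)&(h<.076)&(abs(P[...,0]-.515)<.09)&(abs(P[...,1]+.236)<.09))
        if b.sum(): print("block",cv2.minAreaRect((P[b][:,:2]*1000).astype(np.float32)),"z",np.median(h[b]).round(4))
E
python3 smp.py wrist
```

```text
t 8.2833 eef [ 0.4667 -0.2146  0.2066] F [ 0.09 -0.18  0.4 ] T [ 0.04 -0.09 -0.01] w 0.0594 q1,5,6 [-0.425 -0.01   2.628]
tool z [-0.0498  0.0112 -0.9987] jaw -84.96 corr units [-0.0215 -0.0951 -0.    ]
wrist sample top 1642 ((515.5695190429688, -237.09994506835938), (23.324365615844727, 27.618648529052734), 5.845992088317871) z 0.1162
block ((515.194091796875, -237.4102783203125), (90.40277099609375, 110.73686981201172), 5.700815200805664) z 0.0703
```

{"name": "move_arm", "arguments": {"moves": [[[0.024,-0.011,-0.01,-0.006,-0.03,0.006,-0.4],[0.024,-0.011,-0.03,-0.006,-0.03,0.006,-0.4],[0.024,-0.011,-0.03,-0.006,-0.03,0.006,-0.4],[0.024,-0.011,-0.02,0,0,0.005,-0.4],[0,0,0,0,0,0,-0.4]]]}}

```text
clock: 8.75
eef_pos: [0.5184, -0.2314, 0.1567]
tool_rot: [0.998, 0.056, 0.0, -0.001]
ft_force: [0.1, -0.1, 0.0]
grip_width: 0.0595
```

```bash
python3 smp.py wrist
```

```text
t 8.75 eef [ 0.5184 -0.2314  0.1567] F [ 0.09 -0.1   0.  ] T [ 0.01 -0.04 -0.03] w 0.0595 q1,5,6 [-4.210e-01  2.000e-03  2.609e+00]
tool z [ 2.0e-04  2.4e-03 -1.0e+00] jaw -83.58 corr units [-0.0045  0.0004  0.    ]
wrist sample top 2165 ((515.5184326171875, -237.1175537109375), (24.613035202026367, 27.221860885620117), 5.611745834350586) z 0.1161
block ((515.1847534179688, -237.08627319335938), (91.26581573486328, 110.4559097290039), 5.676764488220215) z 0.0703
```

{"name": "move_arm", "arguments": {"moves": [[[-0.003,-0.006,-0.03,-0.004,0,-0.012,-0.4],[-0.002,-0.004,-0.04,0,0,-0.01,-0.4],[0,-0.002,-0.03,0,0,0,-0.4],[0,0,-0.02,0,0,0,-0.4],[0,0,0,0,0,0,-0.4]]]}}

```text
clock: 9.22
eef_pos: [0.5169, -0.2316, 0.0976]
tool_rot: [0.998, 0.055, 0.002, 0.0]
ft_force: [-1.3, -0.3, -0.4]
grip_width: 0.0597
```

```bash
python3 smp.py wrist; ls -t pics | head -1
```

```text
t 9.2167 eef [ 0.5169 -0.2316  0.0976] F [-1.3  -0.31 -0.43] T [ 0.03 -0.03 -0.01] w 0.0597 q1,5,6 [-4.22e-01  1.00e-03  2.61e+00]
tool z [ 3.2e-03  1.0e-04 -1.0e+00] jaw -83.71 corr units [-0.0001  0.0061  0.    ]
wrist sample top 4188 ((515.7171020507812, -236.95155334472656), (25.258970260620117, 27.72712516784668), 5.943939685821533) z 0.1161
block ((515.1827392578125, -237.12513732910156), (91.34129333496094, 110.7834701538086), 5.8062663078308105) z 0.0703
wrist_9.22.png
```

{"name": "move_arm", "arguments": {"moves": [[[-0.002,-0.012,-0.008,0,0,-0.01,-0.4],[0,-0.006,-0.004,0,0,0,-0.4],[0,0,0,0,0,0,-0.4]]]}}

```text
clock: 9.52
eef_pos: [0.518, -0.2412, 0.095]
tool_rot: [0.999, 0.053, 0.004, 0.001]
ft_force: [0.5, -0.1, -0.7]
grip_width: 0.0596
```

{"name": "move_arm", "arguments": {"moves": [[[-0.003,0.006,-0.004,0,-0.006,0,-0.4],[0,0,0,0,0,0,-0.4],[0,0,0,0,0,0,-0.4]]]}}

```text
clock: 9.77
eef_pos: [0.5174, -0.239, 0.0946]
tool_rot: [0.999, 0.052, 0.007, 0.002]
ft_force: [-0.0, -0.7, 0.0]
grip_width: 0.0597
```

{"name": "move_arm", "arguments": {"moves": [[[-0.002,0.002,-0.003,-0.006,0.026,0,0],[0,0.002,0,0,0,0,0.2],[0,0,0,0,0,0,0.4]]]}}

```text
clock: 10.02
eef_pos: [0.5166, -0.2367, 0.094]
tool_rot: [0.999, 0.052, 0.001, 0.003]
ft_force: [1.9, -1.1, -4.6]
grip_width: 0.0272
```

```bash
python3 smp.py wrist; ls -t pics | head -1
```

```text
t 10.0167 eef [ 0.5166 -0.2367  0.094 ] F [ 1.94 -1.13 -4.57] T [-0.13 -0.17 -0.1 ] w 0.0272 q1,5,6 [-0.427 -0.005  2.61 ]
tool z [ 0.0015 -0.0066 -1.    ] jaw -83.99 corr units [0.0127 0.0029 0.    ]
wrist sample top 4408 ((515.9164428710938, -236.866455078125), (24.684188842773438, 27.431001663208008), 6.238560676574707) z 0.1161
block ((521.3894653320312, -236.5796356201172), (78.88969421386719, 110.8443603515625), 5.698877334594727) z 0.0703
wrist_10.02.png
```

{"name": "move_arm", "arguments": {"moves": [[[0,0,0,0.006,0,0,1],[0,0,0,0,0,0,1],[0,0.003,0,-0.08,-0.008,0,1],[0,0.003,0,-0.08,-0.008,0,1],[0,0.003,0,-0.08,-0.008,0,1]]]}}

```text
clock: 10.48
eef_pos: [0.5161, -0.2317, 0.0943]
tool_rot: [0.997, 0.051, 0.004, 0.064]
ft_force: [-0.3, -0.0, 0.2]
grip_width: 0.0272
```

```bash
python3 smp.py wrist; ls -t pics | head -1
```

```text
t 10.4833 eef [ 0.5161 -0.2317  0.0943] F [-0.27 -0.03  0.22] T [0.57 0.19 0.06] w 0.0272 q1,5,6 [-0.363 -0.114  2.673]
tool z [ 0.0137 -0.127  -0.9918] jaw -84.14 corr units [0.2425 0.0261 0.    ]
wrist sample top 4457 ((515.0616455078125, -229.67440795898438), (24.997337341308594, 27.996763229370117), 5.790344715118408) z 0.116
block ((519.6290893554688, -236.80789184570312), (83.11654663085938, 110.9324722290039), 5.215243339538574) z 0.0703
wrist_10.48.png
```

{"name": "move_arm", "arguments": {"moves": [[[0,-0.0033,0.0006,0.082,0.008,0,1],[0,-0.0033,0.0006,0.082,0.008,0,1],[0,-0.0033,0.0006,0.082,0.008,0,1],[0,-0.0033,0.0006,0.082,0.008,0,1],[0,-0.0033,0.0006,0.082,0.008,0,1],[0,-0.0033,0.0006,0.082,0.008,0,1]]]}}

```text
clock: 11.03
eef_pos: [0.5166, -0.2415, 0.0944]
tool_rot: [0.996, 0.054, -0.002, -0.067]
ft_force: [0.6, 0.2, -3.0]
grip_width: 0.0273
```

```bash
python3 smp.py wrist; ls -t pics | head -1
```

```text
t 11.0333 eef [ 0.5166 -0.2415  0.0944] F [ 0.65  0.25 -2.98] T [-0.29 -0.25 -0.13] w 0.0273 q1,5,6 [-0.495  0.112  2.535]
tool z [-0.0116  0.1335 -0.991 ] jaw -83.83 corr units [-0.255  -0.0222 -0.    ]
wrist sample top 4441 ((516.3704223632812, -244.42710876464844), (24.75652503967285, 28.00712776184082), 6.816395282745361) z 0.1161
block ((518.4063720703125, -236.77919006347656), (84.8841323852539, 110.77013397216797), 5.7569379806518555) z 0.0702
wrist_11.03.png
```

{"name": "move_arm", "arguments": {"moves": [[[0,0.0033,0.0012,-0.085,-0.008,0,1],[0,0.0033,0.0012,-0.085,-0.008,0,1],[0,0.0033,0.0012,-0.085,-0.008,0,1],[0,0.0033,0.0012,-0.085,-0.008,0,1],[0,0.0033,0.0012,-0.085,-0.008,0,1],[0,0.0033,0.0012,-0.085,-0.008,0,1]]]}}

```text
clock: 11.58
eef_pos: [0.5156, -0.2316, 0.0944]
tool_rot: [0.997, 0.05, 0.003, 0.064]
ft_force: [1.7, -1.2, -4.4]
grip_width: 0.0279
```

```bash
python3 smp.py wrist; ls -t pics | head -1
```

```text
t 11.5833 eef [ 0.5156 -0.2316  0.0944] F [ 1.73 -1.17 -4.38] T [ 0.4  -0.23  0.16] w 0.0279 q1,5,6 [-0.363 -0.115  2.675]
tool z [ 0.0129 -0.128  -0.9917] jaw -84.24 corr units [0.2445 0.0246 0.    ]
wrist sample top 4444 ((514.783203125, -229.37301635742188), (24.91438865661621, 27.736413955688477), 5.366189956665039) z 0.1161
block ((519.0475463867188, -237.0483856201172), (83.79100799560547, 110.97779846191406), 5.577787399291992) z 0.0703
wrist_11.58.png
```

{"name": "move_arm", "arguments": {"moves": [[[0,-0.0033,0.0022,0.085,0.008,0,1],[0,-0.0033,0.0022,0.085,0.008,0,1],[0,-0.0033,0.0022,0.085,0.008,0,1],[0,-0.0033,0.0022,0.085,0.008,0,1],[0,-0.0033,0.0022,0.085,0.008,0,1],[0,-0.0033,0.0022,0.085,0.008,0,1]]]}}

```text
clock: 12.13
eef_pos: [0.5162, -0.2415, 0.0955]
tool_rot: [0.996, 0.053, -0.003, -0.071]
ft_force: [2.5, 0.3, -9.9]
grip_width: 0.0269
```

```bash
python3 smp.py wrist; ls -t pics | head -1
```

```text
t 12.1333 eef [ 0.5162 -0.2415  0.0955] F [ 2.49  0.27 -9.92] T [-0.62 -0.68 -0.21] w 0.0269 q1,5,6 [-0.498  0.117  2.532]
tool z [-0.0138  0.1407 -0.99  ] jaw -83.88 corr units [-0.2687 -0.0264 -0.    ]
wrist sample top 4530 ((515.9423828125, -244.41244506835938), (24.795503616333008, 28.402122497558594), 6.134848594665527) z 0.1171
block ((517.8250122070312, -236.73558044433594), (86.07563781738281, 110.81591033935547), 5.628421783447266) z 0.0702
wrist_12.13.png
```

{"name": "move_arm", "arguments": {"moves": [[[0,0.0034,0.0018,-0.088,-0.008,0,1],[0,0.0034,0.002,-0.088,-0.008,0,1],[0,0.0034,0.0022,-0.088,-0.008,0,1],[0,0.0034,0.0022,-0.088,-0.008,0,1],[0,0.0034,0.0022,-0.088,-0.008,0,1],[0,0.0034,0.0018,-0.088,-0.008,0,1]]]}}

```text
clock: 12.68
eef_pos: [0.5153, -0.2313, 0.0957]
tool_rot: [0.997, 0.049, 0.002, 0.065]
ft_force: [3.0, -1.4, -8.5]
grip_width: 0.0271
```

```bash
python3 smp.py wrist; ls -t pics | head -1
```

```text
t 12.6833 eef [ 0.5153 -0.2313  0.0957] F [ 2.99 -1.4  -8.55] T [ 0.23 -0.6   0.17] w 0.0271 q1,5,6 [-0.361 -0.118  2.678]
tool z [ 0.0101 -0.1301 -0.9915] jaw -84.3 corr units [0.2484 0.0192 0.    ]
wrist sample top 4555 ((514.5324096679688, -229.23269653320312), (24.74211883544922, 28.11501121520996), 6.067375659942627) z 0.1174
block ((517.8614501953125, -236.974853515625), (85.96220397949219, 110.8210678100586), 5.688724517822266) z 0.0703
wrist_12.68.png
```

{"name": "move_arm", "arguments": {"moves": [[[0,-0.0034,0.002,0.088,0.008,0,1],[0,-0.0034,0.003,0.088,0.008,0,1],[0,-0.0034,0.003,0.088,0.008,0,1],[0,-0.0034,0.003,0.088,0.008,0,1],[0,-0.0034,0.003,0.088,0.008,0,1],[0,-0.0034,0.002,0.088,0.008,0,1]]]}}

```text
clock: 13.23
eef_pos: [0.5162, -0.2417, 0.0977]
tool_rot: [0.996, 0.053, -0.004, -0.074]
ft_force: [3.2, 0.7, -10.0]
grip_width: 0.0275
```

```bash
python3 smp.py wrist; ls -t pics | head -1
```

```text
t 13.2333 eef [ 0.5162 -0.2417  0.0977] F [ 3.17  0.74 -9.99] T [-0.63 -0.8  -0.18] w 0.0275 q1,5,6 [-0.5    0.122  2.53 ]
tool z [-0.0162  0.1471 -0.989 ] jaw -83.93 corr units [-0.2809 -0.031  -0.    ]
wrist sample top 4731 ((515.9429321289062, -244.57373046875), (24.76857566833496, 28.662073135375977), 5.731715679168701) z 0.1191
block ((516.9640502929688, -236.7354736328125), (87.6100082397461, 110.84004974365234), 5.666048526763916) z 0.0702
wrist_13.23.png
```

{"name": "move_arm", "arguments": {"moves": [[[0,0.0036,0.002,-0.092,-0.008,0,1],[0,0.0036,0.0026,-0.092,-0.008,0,1],[0,0.0036,0.0028,-0.092,-0.008,0,1],[0,0.0036,0.0028,-0.092,-0.008,0,1],[0,0.0036,0.0028,-0.092,-0.008,0,1],[0,0.0036,0.002,-0.092,-0.008,0,1]]]}}

```text
clock: 13.78
eef_pos: [0.5151, -0.2303, 0.0987]
tool_rot: [0.996, 0.049, 0.0, 0.068]
ft_force: [3.5, -1.9, -12.1]
grip_width: 0.0273
```

```bash
python3 smp.py wrist; ls -t pics | head -1
```

```text
t 13.7833 eef [ 0.5151 -0.2303  0.0987] F [  3.55  -1.91 -12.06] T [ 0.23 -0.83  0.27] w 0.0273 q1,5,6 [-0.356 -0.125  2.684]
tool z [ 0.0076 -0.1355 -0.9908] jaw -84.37 corr units [0.2587 0.0145 0.    ]
wrist sample top 4797 ((514.4640502929688, -227.80442810058594), (25.023372650146484, 28.12091827392578), 3.2307610511779785) z 0.1202
block ((516.9279174804688, -237.17111206054688), (87.78683471679688, 110.71064758300781), 5.561342239379883) z 0.0703
wrist_13.78.png
```

{"name": "move_arm", "arguments": {"moves": [[[0,-0.0038,0.0016,0.092,0.01,0,1],[0,-0.0038,0.0026,0.092,0.01,0,1],[0,-0.0038,0.0028,0.092,0.01,0,1],[0,-0.0038,0.0028,0.092,0.01,0,1],[0,-0.0038,0.0028,0.092,0.01,0,1],[0,-0.0038,0.001,0.08,0.01,0,1]]]}}

```text
clock: 14.33
eef_pos: [0.5164, -0.2416, 0.1011]
tool_rot: [0.996, 0.053, -0.008, -0.073]
ft_force: [3.6, 1.1, -7.3]
grip_width: 0.0271
```

```bash
python3 smp.py wrist; ls -t pics | head -1
```

```text
t 14.3333 eef [ 0.5164 -0.2416  0.1011] F [ 3.63  1.13 -7.29] T [-0.27 -0.86 -0.2 ] w 0.0271 q1,5,6 [-0.498  0.117  2.533]
tool z [-0.0228  0.1453 -0.9891] jaw -83.95 corr units [-0.2775 -0.0436 -0.    ]
wrist sample top 5014 ((516.1034545898438, -244.31277465820312), (24.820119857788086, 28.861713409423828), 6.030695915222168) z 0.1224
block ((515.778076171875, -236.8443603515625), (90.24406433105469, 110.9549560546875), 5.6260881423950195) z 0.0702
wrist_14.33.png
```

{"name": "move_arm", "arguments": {"moves": [[[0,0.0038,0.0016,-0.092,-0.012,0,1],[0,0.0038,0.0026,-0.092,-0.012,0,1],[0,0.0038,0.0028,-0.092,-0.012,0,1],[0,0.0038,0.0028,-0.092,-0.012,0,1],[0,0.0038,0.0028,-0.092,-0.01,0,1],[0,0.0038,0.001,-0.085,-0.01,0,1]]]}}

```text
clock: 14.88
eef_pos: [0.5149, -0.2293, 0.1023]
tool_rot: [0.996, 0.049, 0.002, 0.069]
ft_force: [3.0, -2.3, -9.5]
grip_width: 0.0272
```

```bash
python3 smp.py wrist; ls -t pics | head -1
```

```text
t 14.8833 eef [ 0.5149 -0.2293  0.1023] F [ 3.01 -2.25 -9.53] T [ 0.12 -0.83  0.16] w 0.0272 q1,5,6 [-0.354 -0.125  2.686]
tool z [ 0.0116 -0.1374 -0.9904] jaw -84.37 corr units [0.2624 0.0222 0.    ]
wrist sample top 5104 ((514.0968627929688, -227.53298950195312), (24.92719078063965, 28.958744049072266), 5.8177971839904785) z 0.1237
block ((515.865966796875, -237.3028106689453), (90.04729461669922, 110.7566909790039), 5.611804008483887) z 0.0703
wrist_14.88.png
```

{"name": "move_arm", "arguments": {"moves": [[[0,-0.004,0.0016,0.092,0.009,0,1],[0,-0.004,0.0026,0.092,0.009,0,1],[0,-0.004,0.0028,0.092,0.009,0,1],[0,-0.004,0.0028,0.092,0.009,0,1],[0,-0.004,0.0028,0.092,0.009,0,1],[0,-0.004,0.001,0.08,0.009,0,1]]]}}

```text
clock: 15.43
eef_pos: [0.5159, -0.2413, 0.1052]
tool_rot: [0.996, 0.053, -0.004, -0.07]
ft_force: [3.6, 0.2, -7.9]
grip_width: 0.0271
```

```bash
python3 smp.py wrist; ls -t pics | head -1
```

```text
t 15.4333 eef [ 0.5159 -0.2413  0.1052] F [ 3.61  0.22 -7.88] T [-0.24 -0.97 -0.15] w 0.0271 q1,5,6 [-0.497  0.116  2.534]
tool z [-0.0152  0.1396 -0.9901] jaw -83.92 corr units [-0.2666 -0.0291 -0.    ]
wrist sample top 5338 ((515.6000366210938, -243.48690795898438), (24.463598251342773, 29.666072845458984), 5.6503071784973145) z 0.1264
block ((514.993896484375, -236.78472900390625), (91.93878173828125, 111.24359893798828), 5.758825778961182) z 0.0702
wrist_15.43.png
```

{"name": "move_arm", "arguments": {"moves": [[[0,0.004,0.0016,-0.092,-0.011,0,1],[0,0.004,0.0026,-0.092,-0.011,0,1],[0,0.004,0.0028,-0.092,-0.011,0,1],[0,0.004,0.0028,-0.092,-0.011,0,1],[0,0.004,0.0028,-0.092,-0.01,0,1],[0,0.004,0.001,-0.085,-0.01,0,1]]]}}

```text
clock: 15.98
eef_pos: [0.5144, -0.2281, 0.1068]
tool_rot: [0.996, 0.049, 0.005, 0.074]
ft_force: [4.0, -2.2, -11.0]
grip_width: 0.0268
```

```bash
python3 smp.py wrist; ls -t pics | head -1
```

```text
t 15.9833 eef [ 0.5144 -0.2281  0.1068] F [  4.04  -2.2  -11.04] T [ 0.12 -0.89  0.15] w 0.0268 q1,5,6 [-0.349 -0.132  2.69 ]
tool z [ 0.0176 -0.1461 -0.9891] jaw -84.37 corr units [0.2791 0.0336 0.    ]
wrist sample top 5439 ((513.671142578125, -226.43551635742188), (24.882184982299805, 29.746028900146484), 5.7797160148620605) z 0.128
block ((515.2381591796875, -237.1503448486328), (91.05224609375, 110.88246154785156), 5.616641998291016) z 0.0703
wrist_15.98.png
```

{"name": "move_arm", "arguments": {"moves": [[[0,-0.004,0.0014,0.092,0.008,0,1],[0,-0.004,0.0024,0.092,0.008,0,1],[0,-0.004,0.0026,0.092,0.008,0,1],[0,-0.004,0.0026,0.092,0.008,0,1],[0,-0.004,0.0024,0.092,0.008,0,1],[0,-0.004,0.001,0.08,0.008,0,1]]]}}

```text
clock: 16.53
eef_pos: [0.5154, -0.2403, 0.1095]
tool_rot: [0.997, 0.053, 0.001, -0.064]
ft_force: [4.1, 0.5, -10.6]
grip_width: 0.0274
```

```bash
python3 smp.py wrist; ls -t pics | head -1
```

```text
t 16.5333 eef [ 0.5154 -0.2403  0.1095] F [  4.12   0.47 -10.61] T [-0.32 -1.08 -0.13] w 0.0274 q1,5,6 [-0.493  0.11   2.54 ]
tool z [-0.0054  0.1273 -0.9919] jaw -83.93 corr units [-0.2431 -0.0103 -0.    ]
wrist sample top 5639 ((515.0518188476562, -242.14202880859375), (24.970611572265625, 29.917055130004883), 5.94373083114624) z 0.1306
block ((515.6082763671875, -237.07772827148438), (91.12320709228516, 110.84951782226562), 5.98120641708374) z 0.0702
wrist_16.53.png
```

{"name": "move_arm", "arguments": {"moves": [[[0,0.004,0.0012,-0.092,-0.007,0,1],[0,0.004,0.0022,-0.092,-0.007,0,1],[0,0.004,0.0026,-0.092,-0.007,0,1],[0,0.004,0.0026,-0.092,-0.007,0,1],[0,0.004,0.0026,-0.09,-0.007,0,1],[0,0.004,0.001,-0.07,-0.007,0,1]]]}}

```text
clock: 17.08
eef_pos: [0.5146, -0.2268, 0.1117]
tool_rot: [0.996, 0.049, 0.005, 0.076]
ft_force: [-0.5, -0.8, -3.2]
grip_width: 0.027
```

```bash
python3 smp.py wrist; ls -t pics | head -1
```

```text
t 17.0833 eef [ 0.5146 -0.2268  0.1117] F [-0.51 -0.79 -3.23] T [0.29 0.06 0.03] w 0.027 q1,5,6 [-0.344 -0.136  2.694]
tool z [ 0.0178 -0.1503 -0.9885] jaw -84.38 corr units [0.2871 0.034  0.    ]
wrist sample top 5846 ((514.03369140625, -225.35218811035156), (25.35154151916504, 30.638147354125977), 4.745360851287842) z 0.1326
block ((515.1268920898438, -237.19546508789062), (91.46793365478516, 110.72913360595703), 5.625797271728516) z 0.0703
wrist_17.08.png
```

{"name": "move_arm", "arguments": {"moves": [[[0,-0.004,0.001,0.08,0.008,0,1],[0,-0.004,0.002,0.08,0.008,0,1],[0,-0.004,0.002,0.07,0.008,0,1],[0,-0.004,0.002,0.06,0.008,0,1],[0,-0.004,0.002,0,0,0,1]]]}}

```text
clock: 17.55
eef_pos: [0.5112, -0.236, 0.1196]
tool_rot: [0.999, 0.051, -0.001, 0.002]
ft_force: [0.6, -1.8, -4.2]
grip_width: 0.0273
```

```bash
python3 smp.py wrist; ls -t pics | head -1
```

```text
t 17.55 eef [ 0.5112 -0.236   0.1196] F [ 0.55 -1.81 -4.2 ] T [-0.03 -0.05 -0.04] w 0.0273 q1,5,6 [-0.43  -0.004  2.609]
tool z [-0.0025 -0.0037 -1.    ] jaw -84.11 corr units [ 0.0071 -0.0047  0.    ]
wrist sample top 6318 ((510.87420654296875, -236.25808715820312), (25.073314666748047, 27.59817886352539), 5.536174774169922) z 0.1412
block ((515.3196411132812, -237.22213745117188), (90.92561340332031, 111.12750244140625), 5.75963020324707) z 0.0703
wrist_17.55.png
```

{"name": "move_arm", "arguments": {"moves": [[[0.003,0,0.008,0.004,-0.003,0,1],[0.004,0,0.012,0.003,-0.002,0,1],[0.002,0,0.012,0,0,0,1],[0,0,0,0,0,0,1],[0,0,0,0,0,0,1],[0,0,0,0,0,0,1]]]}}

```text
clock: 18.1
eef_pos: [0.5152, -0.2349, 0.1388]
tool_rot: [0.999, 0.052, 0.0, 0.002]
ft_force: [-0.7, -0.6, -4.4]
grip_width: 0.0272
```

```bash
python3 smp.py wrist top scene; ls -t pics | head -3;python3 cup.py .541 .248 scene
```

```text
t 18.1 eef [ 0.5152 -0.2349  0.1388] F [-0.73 -0.63 -4.37] T [ 0.05  0.   -0.02] w 0.0272 q1,5,6 [-0.426 -0.003  2.611]
tool z [ 8.0e-04 -3.6e-03 -1.0e+00] jaw -84.05 corr units [0.007  0.0016 0.    ]
wrist sample top 3649 ((514.6802368164062, -235.31948852539062), (26.02851676940918, 27.59268569946289), 5.525753021240234) z 0.1413
block ((515.404541015625, -236.87066650390625), (90.73780059814453, 110.79569244384766), 5.724930763244629) z 0.0702
top sample top 1 ((497.3895568847656, -222.77130126953125), (0.0, 0.0), 0.0) z 0.1433
block ((510.5995788574219, -201.99542236328125), (48.18598556518555, 90.86901092529297), 86.08011627197266) z 0.0695
scene sample top 56 ((522.9281616210938, -232.4702911376953), (12.986197471618652, 29.526269912719727), 24.776777267456055) z 0.1397
block ((516.6187133789062, -233.72105407714844), (91.94806671142578, 112.40418243408203), 5.293697834014893) z 0.0699
scene_18.10.png
top_18.10.png
wrist_18.10.png
[ 0.51482149 -0.2349085   0.13826555] [ 9.987e-01  5.180e-02 -2.000e-04  1.500e-03] [ 0.38  0.22 -4.41] 0.027137566888550495 18.25
tool z [-3.0e-04 -3.1e-03 -1.0e+00] jaw deg -84.06
tilt-correction units [ 0.0059 -0.0005  0.    ]
q6 2.6113755583280764 q1 -0.4265652974453327
scene rim 62 (array([0.5409, 0.2495]), np.float64(0.0364)) z95 [0.0737 0.0764] floor z 0.0065 tilt [-1.552  1.418]
  bench -0.0003
```

```bash
python3 - <<'E'
from h import *
from workcell import *
c=camera("wrist");P=cloud(c);h=P[...,2];hsv=cv2.cvtColor(c["pixels"],cv2.COLOR_RGB2HSV)
m=(cv2.inRange(hsv,(8,80,60),(30,255,255))>0)&(abs(P[...,0]-.515)<.04)&(abs(P[...,1]+.236)<.04)&(h>.15)
Q=P[m];print(len(Q),np.median(Q[:,2]),cv2.minAreaRect((Q[:,:2]*1000).astype(np.float32)));cv2.imwrite("pics/w5.png",c["pixels"][:,:,::-1])
c=camera("scene");cv2.imwrite("pics/s5.png",cv2.resize(c["pixels"][90:330,60:380],None,fx=2.4,fy=2.4)[:,:,::-1]); print(get_obs()["eef_pos"],get_obs()["joint_vel"].round(4))
E
```

```text
4703 0.16013249759374376 ((514.0791625976562, -235.23606872558594), (24.770893096923828, 27.39834213256836), 5.728776454925537)
[ 0.51468643 -0.23503981  0.13804923] [-0.0021 -0.0007  0.0003  0.0017 -0.0024 -0.0009]
```

View pics/w5.png

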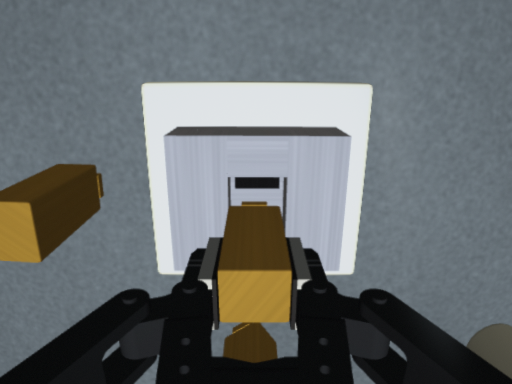

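View pics/s5.png

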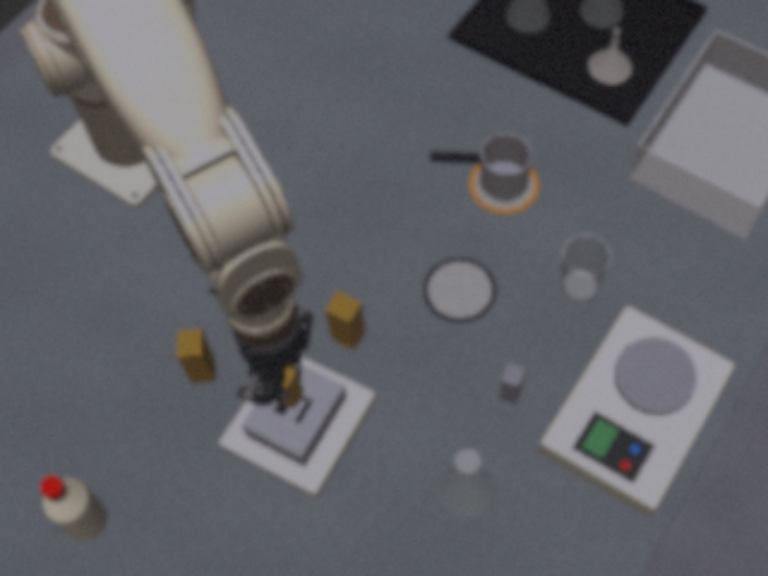

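The sample is held at (253,260) in the wrist view. Its top is at z = 0.160, so its foot is about 20 mm above the block. The cup stands in the orange ring at (505,180) in the scene view. I'm handing the job in.

```bash
python3 -c "
from workcell import *
print(job_done()); o=get_obs(); print(o['eef_pos'],o['grip_width'],o['ft_force'])"
```

```text
the job is handed in; nothing more can be done
None
the job is handed in; nothing more can be done
```

I slid the cup by its handle into the orange ring and let go. I then rocked the brass sample out of the dry block and handed the job in at about 18 s, still holding the sample. `job_done()` gives no verdict.

**Last checks before handing in**
- **Cup:** it stands about 2–4 mm from the ring's centre, with its rim at 75 mm. It was yawed during the slide.
- **Rocking:** 12 swings of about ±0.14 rad each way, rising up to about 3 mm per swing. That is above the suggested 1–2 mm on some swings, but the block's top read 70.2–70.3 mm in the wrist view after every swing.
- **Sample:** upright to within 0.005 rad, with its foot about 20 mm above the block and about 2 mm off the slot's centre. The grip opening is 27 mm, and the wrist force of 4.4 N roughly matches the sample's weight.

**What disagreed or went wrong**
- **Slide stalled:** the last joint ran up against its range limit partway through the slide. It read 3.1407 with the limit given as 3.14, so I backed it off by turning the cup.
- **Camera offsets:** the scene and top cameras differed by 3–7 mm along x, so I relied on the wrist camera.
- **Cup tilt:** some tilt readings from the scene camera were not usable because too little of the cup's floor was visible. The wrist camera showed the cup level after release.

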